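# Match the packer to the board in the bench clamp

### The arm

A 6-joint arm with a two-finger parallel gripper is mounted at the origin on the work surface. World frame = base frame: x ahead of the robot, y to its left, z up, the work surface at z = 0. Lengths are in mm, angles in rad, forces in N, time in s.
With the tool pointing down it reaches from about 350 to 775 mm from the base axis. Payload 7.3 kg.
Tool frame: the origin (TCP) lies midway between the tips of the shut fingers; the grasp point (between the pads) lies 19 mm behind it; z points along the fingers, y is the line along which they close (so a half turn about z gives the same grasp; the last joint's range is limited). The gripper opens to 92 mm and grips with 3 to 60 N. Pads are 19 mm wide; open, the fingers measure 130 mm over their backs; the gripper's body (75 mm by 190 mm) begins 47 mm behind the grasp point.
Start: joints at [-1.388, 0.342, 1.524, -0, 1.275, -0.146], TCP at [169.55, -496.891, 201.141] pointing down, gripper open.
Joint ranges: [-2.53, 2.53], [-0.77, 2.02], [0.04, 2.7], [-1, 4.14], [0.28, 2.66], [-3.11, 3.11]. Speed limits (rad/s): [2.57, 2.57, 3.14, 3.14, 3.14, 3.14].

### API

Orientations are given as [roll, pitch, yaw] about the fixed x, y, z axes, in that order (R = Rz(yaw) Ry(pitch) Rx(roll)).
In Python, from plant import bot gives the robot as it stands.
- The arm moves only by the tool servo_tool, never from a script. Its argument "deltas" is a list of rows, each a list of 2 entries, a list of its own where there are three numbers: the shift along the tool's x, y, z in m, then the turn, a rotation vector about the tool's x, y, z in degrees. A call has 1 to 20 rows; each row shifts and turns the commanded pose from where the row before left it, along the tool's axes as they then stand; what a row does not reach is not made up. A row lasts 1/8 s, in which the tool goes at most 62.5 mm and 10.7 degrees, less where a joint would pass 70% of its speed; a pose out of reach is approached as far as the arm can. A call with a gripper value outside its range is refused whole. "fingers" is the opening, from 0 (shut) to 1 (fully open), set as the call begins (left out, the last holds). The fingers move at their own pace and stop on an object; the grip force is fixed at half the most. Time passes only in rows, so rows that do not move let the fingers close. It gives the time, the measured TCP pose, the force, the opening and the grip force at its end, in the units of the state.
- bot.get_obs(): the state, without advancing time (a new reading comes with each control period).
- bot.capture(name): name is "side" or "top" or "wrist"; returns the picture (420x560x3 uint8, red, green, blue); there is no depth.
- bot.camera_model(name): a dict with "mtx" (3x3 intrinsics, pixels), "xyz" and "rotation" of the camera in the world. Camera axes: x right, y down, z forward; pixel columns grow to the right and rows downward; lengths in mm; the calibration is good to about 2 mm. The wrist camera is an equidistant fisheye: a pixel r from the principal point sees the ray r / f radians off the axis. A picture is of the moment at which its call begins: read the wrist's pose just before it. camera_model takes no time and is no camera call; for the wrist camera it gives the pose at the moment of the call.
- bot.close_job(): hands the job in; it is judged then, once.
The state is a dict: "time": time; "joint_positions": joint angles; "dq": joint speeds; "tau": joint torques, N m; "tool_pos": TCP position; "tcp_rot": TCP orientation; "contact_force": force on the tool from outside, world axes, zero at the start; "moment": the same for the moment, N m; "grip_width": finger opening in mm; "finger_force": force on a finger pad.
Only numpy, scipy, OpenCV 4.12 (cv2) and the standard library are available. Lean on these libraries where they do the work, as an engineer would, in place of code of your own. Each camera call takes 0.05 s, during which the arm holds its last target. There are 200 camera calls.

### The job

A board stands at one end of the open bench clamp. From the leaning rack choose the one packer that is just as thick as that board, stand it upright on the bench between the jaws, centred on the yellow mark, then push the sliding jaw shut until it bears on both board and packer. Leave the other two packers in their places in the rack, all boards standing, and the bottle, tape and hammer where they are.

Things in the scene. Friction and masses are not known exactly. Their poses are not given: they have to be found in the camera images.
- vise: Green bench clamp bolted to the bench. Fixed jaw: 300 mm long along its y, 35 mm thick, 50 mm high. Origin on the bench at the foot of the fixed jaw's clamping face, mid-length; x points out of the back of the fixed jaw (the direction in which the sliding jaw closes), z up. Two guide rods (diameter 14 mm, 25 mm above the bench) run along x at y = +/-138 mm. Between the jaws is bare bench.
- mark (a point): Point on the bench at the foot of the fixed jaw's clamping face, under the middle of the yellow mark (50 mm long) painted on that jaw's top; 85 mm from the vise origin towards its -y end. Axes as the vise.
- jaw (a joint): Sliding jaw (green, 300 mm long, 30 mm thick, 50 mm high), moves level along the vise's +x to close. Value in m: the gap between the jaws is 0.064 minus this value. Range 0 to 0.052; it slides stiffly (about 3 N) and stays where it is left.
- jaw_bar (a point): Middle of the steel bar handle on the back of the sliding jaw: bar along the vise's y, 120 mm long, about 10 mm thick, 35 mm off the jaw's back, 30 mm above the bench. Push it along the vise's +x to close the jaw.
- rack: Plywood rack 240 mm wide along its y, about 100 mm high, fixed to the bench. Three bays 75 mm apart side by side, each holds one packer leaning 35 degrees from vertical with its top towards the rack's -x. The sloping back board supports the lower 70 mm of the packers from the -x side; the ribs between bays are 22 mm high. Origin under its middle, z up.
- packer_thin: Brown hardwood packer (spacer block), 16 mm thick (its y), 50 mm wide (its x), 110 mm long (its z). Origin at the middle of its foot end, z along its length towards the other end. Starts leaning in a bay of the rack; the three packers differ only in thickness and may be in any bay.
- packer_middle: Brown hardwood packer (spacer block), 24 mm thick (its y), 50 mm wide (its x), 110 mm long (its z). Origin at the middle of its foot end, z along its length towards the other end. Starts leaning in a bay of the rack; the three packers differ only in thickness and may be in any bay.
- packer_thick: Brown hardwood packer (spacer block), 32 mm thick (its y), 50 mm wide (its x), 110 mm long (its z). Origin at the middle of its foot end, z along its length towards the other end. Starts leaning in a bay of the rack; the three packers differ only in thickness and may be in any bay.
- board_thin: Pale board standing on edge, 16 mm thick (its x), 100 mm long (its y), 90 mm high. Origin at the foot of its back (+x) face, mid-length. One of the three boards stands between the jaws against the fixed jaw, at the end away from the yellow mark (vise y about +65 mm); the other two stand on the bench beside the vise's +y end.
- board_middle: Pale board standing on edge, 24 mm thick (its x), 100 mm long (its y), 90 mm high. Origin at the foot of its back (+x) face, mid-length. One of the three boards stands between the jaws against the fixed jaw, at the end away from the yellow mark (vise y about +65 mm); the other two stand on the bench beside the vise's +y end.
- board_thick: Pale board standing on edge, 32 mm thick (its x), 100 mm long (its y), 90 mm high. Origin at the foot of its back (+x) face, mid-length. One of the three boards stands between the jaws against the fixed jaw, at the end away from the yellow mark (vise y about +65 mm); the other two stand on the bench beside the vise's +y end.
- bottle: White plastic bottle with a red cap, diameter 68 mm, 170 mm tall, standing. Origin under its middle.
- tape: Blue roll of tape lying flat, outer diameter 80 mm, 25 mm high. Origin under its middle.
- hammer: Hammer lying on the bench, about 280 mm long along its x, head at +x. Origin under its middle.

How it is judged (in metres and radians):
On the way:
1. the packer as thick as the clamped board stands upright on the bench between the jaws, centred on the yellow mark (((y of board_thin in the frame of vise between 0 and 0.13 m and x of board_thin in the frame of vise between -0.03 and 0.01 m and angle between board_thin's own z axis and vertical below 0.1 rad and y of packer_thin in the frame of mark between -0.03 and 0.03 m and x of packer_thin in the frame of mark between -0.056 and -0.004 m and z of packer_thin in the frame of mark below 0.006 m and angle between packer_thin's own z axis and vertical below 0.12 rad) or (y of board_middle in the frame of vise between 0 and 0.13 m and x of board_middle in the frame of vise between -0.03 and 0.01 m and angle between board_middle's own z axis and vertical below 0.1 rad and y of packer_middle in the frame of mark between -0.03 and 0.03 m and x of packer_middle in the frame of mark between -0.056 and -0.004 m and z of packer_middle in the frame of mark below 0.006 m and angle between packer_middle's own z axis and vertical below 0.12 rad) or (y of board_thick in the frame of vise between 0 and 0.13 m and x of board_thick in the frame of vise between -0.03 and 0.01 m and angle between board_thick's own z axis and vertical below 0.1 rad and y of packer_thick in the frame of mark between -0.03 and 0.03 m and x of packer_thick in the frame of mark between -0.056 and -0.004 m and z of packer_thick in the frame of mark below 0.006 m and angle between packer_thick's own z axis and vertical below 0.12 rad))), for 0.2 s.
At the end, for the whole second after the job is handed in: Packer as thick as the clamped board stands upright (0.12 rad) at rest on the bench between the jaws, within 30 mm of mid yellow mark along the jaw; that board still stands at its end; jaw gap at most 3 mm over their thickness; other packers within 40 mm of their starts (((y of board_thin in the frame of vise between 0 and 0.13 m and x of board_thin in the frame of vise between -0.03 and 0.01 m and angle between board_thin's own z axis and vertical below 0.1 rad and y of packer_thin in the frame of mark between -0.03 and 0.03 m and x of packer_thin in the frame of mark between -0.056 and -0.004 m and z of packer_thin in the frame of mark below 0.006 m and angle between packer_thin's own z axis and vertical below 0.12 rad and value of joint jaw above 0.045 m and linear speed of packer_thin below 0.02 m/s and distance of each of packer_middle, packer_thick from where it was at the start of the episode below 0.04 m) or (y of board_middle in the frame of vise between 0 and 0.13 m and x of board_middle in the frame of vise between -0.03 and 0.01 m and angle between board_middle's own z axis and vertical below 0.1 rad and y of packer_middle in the frame of mark between -0.03 and 0.03 m and x of packer_middle in the frame of mark between -0.056 and -0.004 m and z of packer_middle in the frame of mark below 0.006 m and angle between packer_middle's own z axis and vertical below 0.12 rad and value of joint jaw above 0.037 m and linear speed of packer_middle below 0.02 m/s and distance of each of packer_thin, packer_thick from where it was at the start of the episode below 0.04 m) or (y of board_thick in the frame of vise between 0 and 0.13 m and x of board_thick in the frame of vise between -0.03 and 0.01 m and angle between board_thick's own z axis and vertical below 0.1 rad and y of packer_thick in the frame of mark between -0.03 and 0.03 m and x of packer_thick in the frame of mark between -0.056 and -0.004 m and z of packer_thick in the frame of mark below 0.006 m and angle between packer_thick's own z axis and vertical below 0.12 rad and value of joint jaw above 0.029 m and linear speed of packer_thick below 0.02 m/s and distance of each of packer_thin, packer_middle from where it was at the start of the episode below 0.04 m))); the robot touches nothing.
It fails at once if a board is knocked over (angle between any of board_thin, board_middle, board_thick's own z axis and vertical above 0.4 rad).
It fails at once if the bottle, tape or hammer is moved more than 40 mm (distance of any of bottle, tape, hammer from where it was at the start of the episode above 0.04 m).
It also fails if it takes over 48 s, if anything falls off the work surface, if the arm or the gripper's body presses on something with over 40 N, if the wrist force passes 120 N, or if a joint passes its speed limit or range.

## Working session

There is one attempt and no reset: what is moved stays moved. The work goes in short steps, Python scripts to look and compute and a tool call to move; the robot and the scene stay as the last step left them, time stands still between calls to the robot, and variables do not carry over. Pictures are saved under pics/ and viewed, at most 10 in all, crops included, and the job is handed in when it is done.

Besides the shell and the picture viewer there is one more tool, called after "Emit:" by a JSON object that holds its "fn" and its "kwargs", one argument or row to a line. servo_tool: Moves the arm, as the interface text tells. Its arguments: {"type":"object","properties":{"deltas":{"type":"array"},"fingers":{"type":"number"}},"required":["deltas"]}

```bash
mkdir -p pics; ls; python3 - <<'E'
from plant import bot
import cv2,numpy as np
for n in("top","side"):
    im=bot.capture(n); cv2.imwrite(f"pics/{n}0.png",cv2.cvtColor(im,cv2.COLOR_RGB2BGR))
    m=bot.camera_model(n); print(n,{k:np.round(v,3).tolist() if not isinstance(v,str) else v for k,v in m.items()})
m=bot.camera_model("wrist");print(m)
im=bot.capture("wrist"); cv2.imwrite("pics/w0.png",cv2.cvtColor(im,cv2.COLOR_RGB2BGR))
E
```

```text
pics
top {'mtx': [[429.361, 0.0, 285.704], [0.0, 429.361, 210.187], [0.0, 0.0, 1.0]], 'xyz': [328.58, -18.381, 1445.082], 'rotation': [-2.958, 0.002, -1.574]}
side {'mtx': [[451.703, 0.0, 279.632], [0.0, 451.703, 208.004], [0.0, 0.0, 1.0]], 'xyz': [-291.673, 1007.434, 880.438], 'rotation': [-2.107, 0.023, -2.457]}
{'mtx': array([[325.1922621 ,   0.        , 279.09256236],
       [  0.        , 325.1922621 , 213.44500477],
       [  0.        ,   0.        ,   1.        ]]), 'xyz': array([ 248.0223657 , -469.10575214,  384.97585251]), 'rotation': array([ 2.83307297e+00,  1.07171627e-03, -1.24278152e+00])}
```

View pics/top0.png

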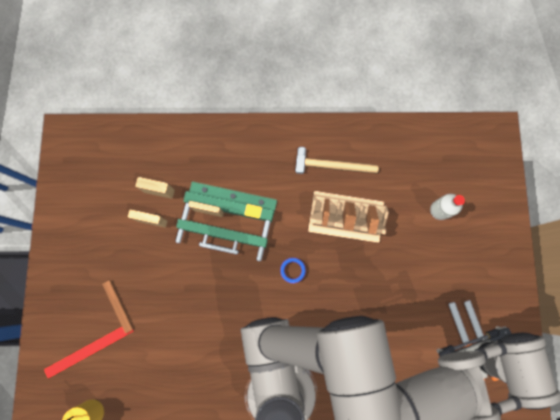

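View pics/side0.png

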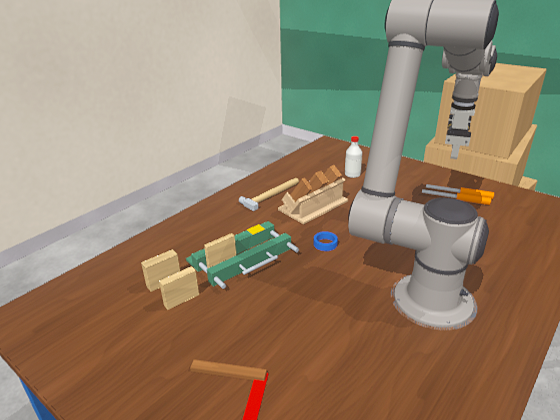

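Top view: vise at about (225,220), the rack at (348,217), two spare boards at (150,200), hammer above the rack, tape at (292,270), bottle at (447,207). The top of the picture is +x and the left is +y. Next I'll enlarge the vise and rack area.

```bash
cat > h.py <<'E'
from plant import bot
import cv2,numpy as np
from scipy.spatial.transform import Rotation as Rn
def Rm(r): return Rn.from_euler('xyz',r).as_matrix()
def ray(m,px):
    px=np.atleast_2d(np.array(px,float)); K=m['mtx']
    d=np.c_[(px[:,0]-K[0,2])/K[0,0],(px[:,1]-K[1,2])/K[1,1],np.ones(len(px))]
    if m.get('fish'):
        r=np.hypot(d[:,0],d[:,1]); s=np.where(r>1e-9,np.sin(r)/np.maximum(r,1e-9),1)
        d=np.c_[d[:,0]*s,d[:,1]*s,np.cos(r)]
    d=d@Rm(m['rotation']).T
    return np.array(m['xyz'],float),d/np.linalg.norm(d,axis=1)[:,None]
def plane(m,px,z):
    o,d=ray(m,px); return o+d*((z-o[2])/d[:,2])[:,None]
def proj(m,P):
    q=(np.atleast_2d(P)-m['xyz'])@Rm(m['rotation']); K=m['mtx']
    if m.get('fish'):
        r=np.hypot(q[:,0],q[:,1]); t=np.arctan2(r,q[:,2]); q=np.c_[q[:,:2]*(t/r)[:,None],np.ones(len(q))]
    else: q=q/q[:,2:]
    return (q@K.T)[:,:2]
def tri(m1,p1,m2,p2):
    o1,d1=ray(m1,p1);o2,d2=ray(m2,p2);out=[]
    for a,b in zip(d1,d2):
        A=np.c_[a,-b]; s=np.linalg.lstsq(A,o2-o1,rcond=None)[0]
        u,v=o1+a*s[0],o2+b*s[1]; out.append(np.r_[(u+v)/2,np.linalg.norm(u-v)])
    return np.array(out)
def cam(n):
    m=dict(bot.camera_model(n)); m['fish']=(n=='wrist'); return m
E
python3 - <<'E'
from h import *
t=cv2.imread('pics/top0.png'); s=cv2.imread('pics/side0.png')
a=cv2.resize(t[165:265,120:400],None,fx=2.85,fy=2.85,interpolation=cv2.INTER_CUBIC)
b=cv2.resize(s[160:300,135:355],None,fx=3.6,fy=2.85*1,interpolation=cv2.INTER_CUBIC)
b=cv2.resize(s[160:310,135:355],None,fx=2,fy=2,interpolation=cv2.INTER_CUBIC)
o=np.zeros((a.shape[0]+b.shape[0],800,3),np.uint8);o[:a.shape[0],:a.shape[1]]=a[:,:800];o[a.shape[0]:,:b.shape[1]]=b
print(o.shape);cv2.imwrite('pics/c1.png',o)
E
```

```text
(585, 800, 3)
```

View pics/c1.png

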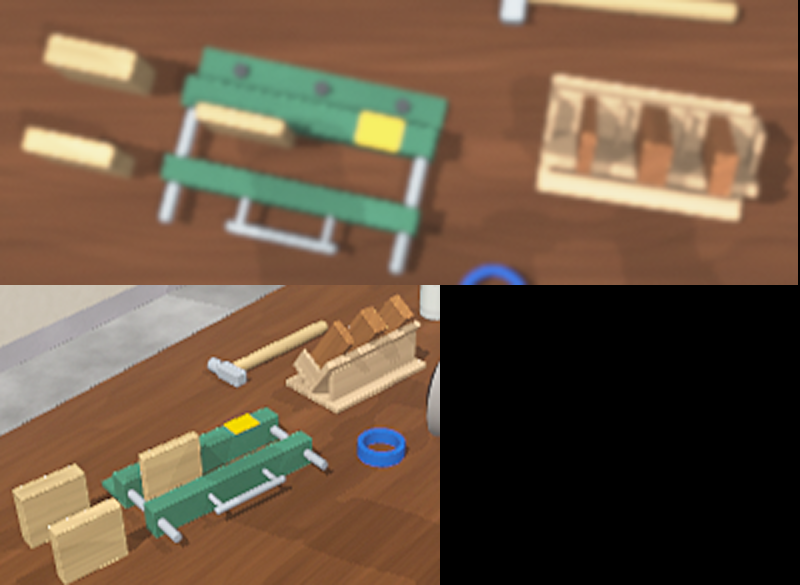

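```bash
python3 - <<'E'
from h import *
m=cam('top')
for n,p,z in [('yellow',(253,211),50),('fixed jaw TL',(191,183),50),('TR',(276,200),50),('bar ends',(204,246),30),('bar',(236,252),30),('rack',(348,217),50),('tape',(292,270),25),('bottle cap',(458,200),170),('hammer head',(301,160),20),('hammer end',(378,169),20)]:
    print(n,plane(m,p,z).round(0))
E
```

```text
yellow [[586.  91.  50.]]
fixed jaw TL [[682. 300.  50.]]
TR [[622.  15.  50.]]
bar ends [[472. 254.  30.]]
bar [[452. 147.  30.]]
rack [[ 564. -222.   50.]]
tape [[393. -37.  25.]]
bottle cap [[ 595. -539.  170.]]
hammer head [[770. -70.  20.]]
hammer end [[ 736. -334.   20.]]
```

```bash
cat >> h.py <<'E'
from scipy.linalg import expm,logm
def pose():
    o=bot.get_obs(); T=np.eye(4);T[:3,:3]=Rm(o['tcp_rot']);T[:3,3]=o['tool_pos'];return T,o
def mk(p,R):
    T=np.eye(4);T[:3,:3]=R;T[:3,3]=p;return T
def plan(A,B,mm=45,dg=8):
    X=np.linalg.inv(A)@B
    n=max(1,int(np.ceil(max(np.linalg.norm(X[:3,3])/mm,np.degrees(np.linalg.norm(Rn.from_matrix(X[:3,:3]).as_rotvec()))/dg))))
    S=expm(np.real(logm(X))/n); d=np.round(S[:3,3]/1000,4); r=np.round(np.degrees(Rn.from_matrix(S[:3,:3]).as_rotvec()),2)
    S2=mk(d*1000,Rn.from_rotvec(np.radians(r)).as_matrix()); Q=A.copy(); zs=[]
    for i in range(n): Q=Q@S2; zs.append(Q[:3,3].round().astype(int).tolist())
    print(n,'x',[d.tolist(),r.tolist()],'end',Q[:3,3].round(1),'path',zs[::max(1,n//4)]); return Q
def axes(z,y):
    z=np.array(z,float)/np.linalg.norm(z);y=np.array(y,float);y-=z*(y@z);y/=np.linalg.norm(y);return np.c_[np.cross(y,z),y,z]
E
python3 - <<'E'
from h import *
T,o=pose(); c=cam('wrist'); print(T.round(3)); print('cam in tool',(T[:3,:3].T@(c['xyz']-T[:3,3])).round(1),'axis in tool',(T[:3,:3].T@Rm(c['rotation'])).round(3))
a=np.radians(-9); 
for s in(1,-1):
    B=mk([430,0,330],axes([0,0,-1],[s*-np.sin(a),s*np.cos(a),0])); Q=plan(T,mk([300,-420,330],B[:3,:3])); plan(Q,B)
E
```

```text
[[ 9.46000e-01  3.23000e-01 -0.00000e+00  1.69494e+02]
 [ 3.23000e-01 -9.46000e-01  1.00000e-03 -4.96548e+02]
 [ 0.00000e+00 -1.00000e-03 -1.00000e+00  2.00624e+02]
 [ 0.00000e+00  0.00000e+00  0.00000e+00  1.00000e+00]]
cam in tool [  83.2   -0.8 -184.4] axis in tool [[-0.001 -0.953 -0.304]
 [ 1.    -0.001  0.   ]
 [-0.    -0.304  0.953]]
20 x [[0.0051, 0.009, -0.0065], [-0.0, -0.0, -7.61]] end [ 299.7 -419.5  330.7] path [[177, -503, 207], [225, -520, 240], [273, -503, 272], [301, -460, 305]]
10 x [[-0.0063, 0.0435, 0.0001], [0.01, -0.0, 0.0]] end [4.297e+02 4.000e-01 3.298e+02] path [[313, -378, 331], [339, -294, 330], [365, -210, 330], [391, -126, 330], [417, -42, 330]]
5 x [[0.0282, -0.0118, -0.0259], [-0.01, 0.0, 5.57]] end [ 300.1 -420.   330.2] path [[192, -476, 227], [217, -458, 252], [243, -443, 278], [271, -430, 304], [300, -420, 330]]
10 x [[0.0063, -0.0435, 0.0], [-0.0, 0.0, -0.0]] end [ 4.305e+02 -3.000e-01  3.303e+02] path [[313, -378, 330], [339, -294, 330], [365, -210, 330], [391, -126, 330], [417, -42, 330]]
```

Emit:
{"fn": "servo_tool", "kwargs": {
  "deltas": [
    [[0.0282,-0.0118,-0.0259],[0,0,5.57]],
    [[0.0282,-0.0118,-0.0259],[0,0,5.57]],
    [[0.0282,-0.0118,-0.0259],[0,0,5.57]],
    [[0.0282,-0.0118,-0.0259],[0,0,5.57]],
    [[0.0282,-0.0118,-0.0259],[0,0,5.57]],
    [[0.0063,-0.0435,0],[0,0,0]],
    [[0.0063,-0.0435,0],[0,0,0]],
    [[0.0063,-0.0435,0],[0,0,0]],
    [[0.0063,-0.0435,0],[0,0,0]],
    [[0.0063,-0.0435,0],[0,0,0]],
    [[0.0063,-0.0435,0],[0,0,0]],
    [[0,0,0],[0,0,0]]
  ]
}}

```text
time: 1.65
tool_pos: [378.7, -166.1, 330.8]
tcp_rot: [-3.141, -0.0, -0.153]
contact_force: [-0.6, -0.5, -0.6]
grip_width: 91.6
finger_force: 0.0
```

```bash
python3 - <<'E'
from h import *
import pickle
T,o=pose();c=cam('wrist');im=bot.capture('wrist');pickle.dump((T,c),open('w1.pkl','wb'));cv2.imwrite('pics/w1.png',im[:,:,::-1]);print(T[:3,3],o['time'])
E
```

```text
[ 378.72156345 -166.13244384  330.76107793] 1.65
```

Emit:
{"fn": "servo_tool", "kwargs": {
  "deltas": [
    [[0.0063,-0.0435,0],[0,0,0]],
    [[0.0063,-0.0435,0],[0,0,0]],
    [[0.0063,-0.0435,0],[0,0,0]],
    [[0.0063,-0.0435,0],[0,0,0]],
    [[0.0063,-0.0435,0],[0,0,0]],
    [[0,-0.0435,0],[0,0,0]],
    [[0,0,0],[0,0,0]]
  ]
}}

```text
time: 2.58
tool_pos: [450.8, 85.5, 330.0]
tcp_rot: [3.141, 0.001, -0.155]
contact_force: [0.4, 0.5, -0.9]
grip_width: 91.8
finger_force: 0.0
```

```bash
python3 - <<'E'
from h import *
import pickle
T,o=pose();c=cam('wrist');im=bot.capture('wrist');pickle.dump((T,c),open('w2.pkl','wb'));cv2.imwrite('pics/w2.png',im[:,:,::-1]);print(T[:3,3],o['time'])
E
```

```text
[450.76451401  85.48793029 330.03085313] 2.575
```

View pics/w1.png

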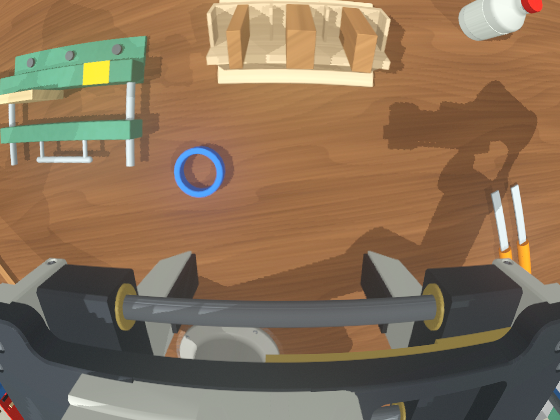

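View pics/w2.png

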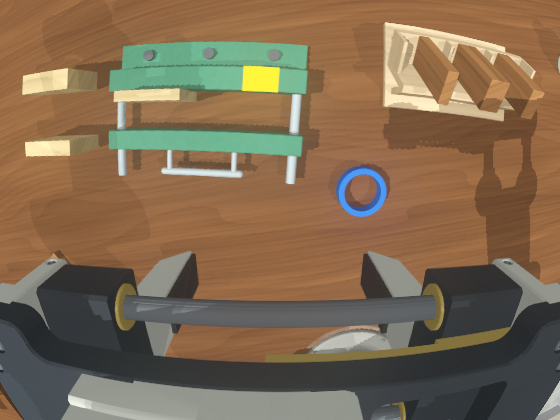

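w1 (rack near the top centre) shows packer tops at (238,68), (300,68), (362,70), leaning towards the robot. In w2 the vise, yellow mark (261,79), clamped board top (155,95) and bar (202,172) are clear. I'll enlarge for exact corners.

```bash
python3 - <<'E'
import cv2,numpy as np
w1=cv2.imread('pics/w1.png');w2=cv2.imread('pics/w2.png')
f=lambda im,y0,y1,x0,x1,s:cv2.resize(im[y0:y1,x0:x1],None,fx=s,fy=s,interpolation=cv2.INTER_CUBIC)
o=np.zeros((600,800,3),np.uint8)
a=f(w2,60,165,15,205,4);o[:300,:760]=a[:300]   # rows 60-135
b=f(w1,0,75,200,400,4);o[300:600,:800]=b
cv2.imwrite('pics/c2.png',o)
E
```

```text
(no output)
```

View pics/c2.png

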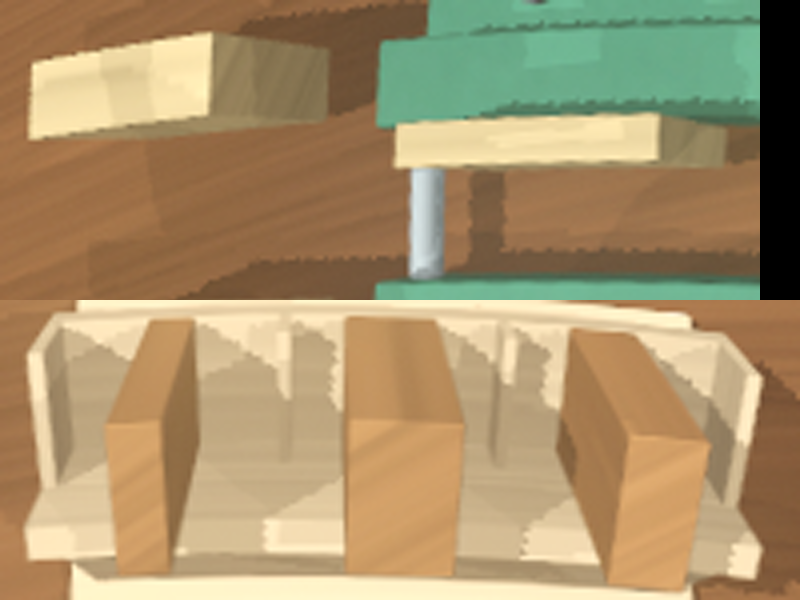

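```bash
python3 - <<'E'
from h import *
import pickle
w2=cv2.imread('pics/w2.png');w1=cv2.imread('pics/w1.png')
f=lambda im,y0,y1,x0,x1,s:cv2.resize(im[y0:y1,x0:x1],None,fx=s,fy=s,interpolation=cv2.INTER_CUBIC)
o=np.zeros((600,800,3),np.uint8)
o[:360,:640]=f(w2,20,110,380,540,4); o[360:600,:760]=f(w2,60,140,15,268,3)[:,:760][:240] if 0 else f(w2,30,110,100,353,3)[:, :759].repeat(1,0)[:240,:760] if f(w2,30,110,100,353,3).shape[1]==760 else np.pad(f(w2,30,110,100,353,3),((0,0),(0,1),(0,0)))
cv2.imwrite('pics/c3.png',o)
c2=pickle.load(open('w2.pkl','rb'))[1];c1=pickle.load(open('w1.pkl','rb'))[1]
q=lambda L:np.array(L,float)/4+[15,60]
for n,L in (('clamped',[(395,166),(398,122),(658,160),(657,114)]),('spare',[(28,138),(31,63),(212,122),(213,33)])):
    P=plane(c2,q(L),90); print(n,P.round(1).tolist(),'len',np.linalg.norm(P[2]-P[0]).round(1),'thick',np.linalg.norm(P[1]-P[0]).round(1),np.linalg.norm(P[3]-P[2]).round(1))
s=lambda L:np.array(L,float)/4+[200,-75]
for n,L in (('A',[(107,422),(162,422),(120,575),(170,572)]),('B',[(345,420),(463,424),(345,572),(455,574)]),('C',[(628,435),(708,441),(608,583),(685,588)])):
    for z in(105,125): 
        P=plane(c1,s(L)[:2],z);print(n,z,P.round(1).tolist(),np.linalg.norm(P[1]-P[0]).round(1))
E
```

```text
clamped [[596.7, 297.3, 90.0], [611.8, 293.1, 90.0], [574.3, 200.0, 90.0], [589.7, 197.7, 90.0]] len 99.8 thick 15.7 15.6
spare [[661.7, 472.7, 90.0], [691.9, 465.3, 90.0], [636.0, 373.8, 90.0], [669.6, 367.5, 90.0]] len 102.2 thick 31.0 34.2
A 105 [[578.0, -130.0, 105.0], [574.4, -147.0, 105.0]] 17.3
A 125 [[572.2, -132.3, 125.0], [568.8, -148.5, 125.0]] 16.5
B 105 [[565.3, -203.0, 105.0], [559.3, -239.1, 105.0]] 36.6
B 125 [[560.2, -201.8, 125.0], [554.5, -236.1, 125.0]] 34.8
C 105 [[551.0, -291.0, 105.0], [547.5, -317.3, 105.0]] 26.5
C 125 [[546.6, -285.5, 125.0], [543.3, -310.5, 125.0]] 25.2
```

View pics/c3.png

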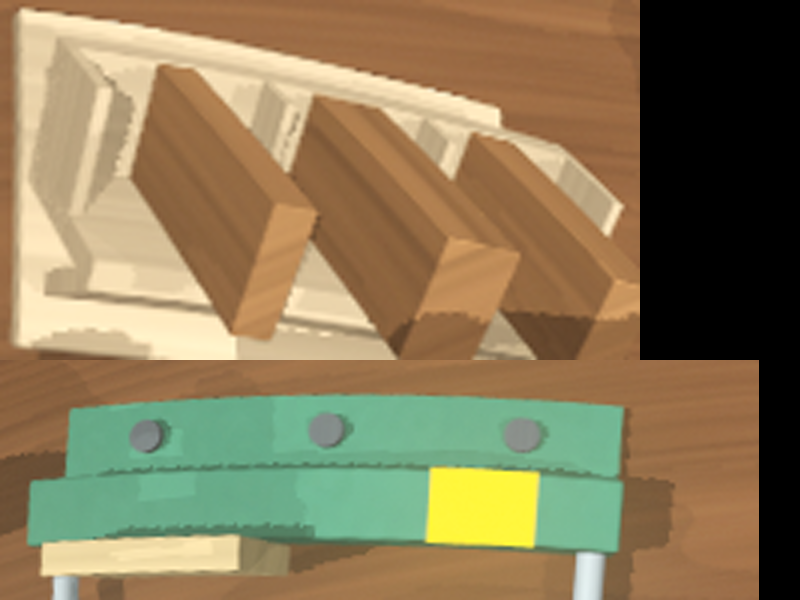

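```bash
python3 - <<'E'
from h import *
import pickle
c2=pickle.load(open('w2.pkl','rb'))[1];c1=pickle.load(open('w1.pkl','rb'))[1]
s=lambda L:np.array(L,float)/4+[200,-75]
r=lambda L:np.array(L,float)/4+[380,20]
P=tri(c1,s([(107,422),(162,422),(120,575),(170,572)]),c2,r([(274,207),(318,212),(233,332),(272,340)]))
print('A corners',P.round(1).tolist())
e=P[:2,:3].mean(0)-P[2:,:3].mean(0);print('end vec',e.round(1),np.linalg.norm(e).round(1),'lean',np.degrees(np.arctan2(e[2],np.hypot(*e[:2]))).round(1),'az',np.degrees(np.arctan2(e[1],e[0])).round(1),'ctr',P[:,:3].mean(0).round(1))
v=lambda L:(np.array(L,float)-[0,360])/3+[100,30]
Y=plane(c2,v([(426,542),(535,547),(430,468),(540,474)]),50);print('yellow',Y.round(1).tolist())
J=plane(c2,v([(30,543),(617,551)]),50);print('jaw ends',J.round(1).tolist(),np.linalg.norm(J[1]-J[0]))
d=J[1]-J[0];print('vise yaw',np.degrees(np.arctan2(-d[0],-d[1]))*-1)
b=plane(c2,[(163,171),(241,174)],30);print('bar',b.round(1).tolist(),np.linalg.norm(b[1]-b[0]))
# yellow blobs two views
cs=[]
for n in('w1','w2','top0'):
    im=cv2.cvtColor(cv2.imread(f'pics/{n}.png'),cv2.COLOR_BGR2HSV);m=cv2.inRange(im[:260],(24,150,150),(35,255,255))
    k,_,st,ce=cv2.connectedComponentsWithStats(m);i=1+st[1:,4].argmax();cs.append(ce[i]);print(n,ce[i],st[i])
print('yellow tri',tri(c1,cs[0],c2,cs[1]).round(1),tri(cam('top'),cs[2],c2,cs[1]).round(1))
# rack front rail corners on top: direction
R=plane(c1,s([(107,422),(463,424),(708,441)]),P[0,2]);print(R.round(1).tolist())
E
```

```text
A corners [[563.2, -135.4, 153.2, 1.9], [560.7, -150.6, 153.7, 0.3], [523.9, -129.3, 126.6, 0.8], [521.3, -143.8, 126.8, 0.6]]
end vec [39.4 -6.4 26.8] 48.0 lean 33.9 az -9.3 ctr [ 542.3 -139.8  140.1]
yellow [[572.9, 120.0, 50.0], [561.9, 70.1, 50.0], [607.9, 112.5, 50.0], [596.2, 62.3, 50.0]]
jaw ends [[620.7, 321.9, 50.0], [554.5, 32.5, 50.0]] 296.8649194115983
vise yaw -12.892125620969514
bar [[477.4, 267.3, 30.0], [450.9, 145.0, 30.0]] 125.13962999934596
w1 [95.83012259 72.59019264] [ 83  60  27  25 571]
w2 [260.33783784  78.60698198] [242  66  37  27 888]
top0 [252.76785714 211.38392857] [246 206  14  12 112]
yellow tri [[5.855e+02 9.180e+01 5.010e+01 1.000e-01]] [[586.5  92.6  39.3   0.8]]
[[564.2, -135.6, 153.2], [547.7, -231.9, 153.2], [537.3, -300.9, 153.2]]
```

```bash
python3 - <<'E'
from h import *
T,o=pose();print(o['joint_positions'])
xr=np.array([np.cos(np.radians(9.3)),-np.sin(np.radians(9.3)),0]);s,c=np.sin(np.radians(35)),np.cos(np.radians(35))
z=s*xr-c*np.array([0,0,1]);R=axes(z,[-.162,-.987,0]);e=np.array([542.3,-139.8,140.1])
Q=plan(T,mk(e-z*50,R)); plan(Q,mk(e+z*46,R),mm=25)
E
```

```text
[ 1.78732039e-02  1.45149707e-01  1.43483691e+00 -6.69465183e-04
  1.56254369e+00  1.74467994e+00]
7 x [[0.008, 0.0295, 0.0246], [-0.01, 5.01, 0.05]] end [ 513.9 -135.2  180.7] path [[454, 54, 306], [459, 23, 282], [467, -8, 259], [476, -39, 237], [487, -71, 217], [500, -103, 198], [514, -135, 181]]
4 x [[0.0001, -0.0, 0.024], [0.0, -0.01, 0.01]] end [ 568.5 -144.1  102.3] path [[528, -137, 161], [541, -140, 142], [555, -142, 122], [569, -144, 102]]
```

Emit:
{"fn": "servo_tool", "kwargs": {
  "fingers": 0.45,
  "deltas": [
    [[0.008,0.0295,0.0246],[0,5.01,0.05]],
    [[0.008,0.0295,0.0246],[0,5.01,0.05]],
    [[0.008,0.0295,0.0246],[0,5.01,0.05]],
    [[0.008,0.0295,0.0246],[0,5.01,0.05]],
    [[0.008,0.0295,0.0246],[0,5.01,0.05]],
    [[0.008,0.0295,0.0246],[0,5.01,0.05]],
    [[0.008,0.0295,0.0246],[0,5.01,0.05]],
    [[0,0,0],[0,0,0]],
    [[0,0,0],[0,0,0]]
  ]
}}

```text
time: 3.75
tool_pos: [511.5, -126.4, 185.2]
tcp_rot: [-3.133, -0.594, -0.164]
contact_force: [0.2, -0.2, 0.1]
grip_width: 41.4
finger_force: 0.0
```

```bash
python3 - <<'E'
from h import *
T,o=pose();c=cam('wrist');im=bot.capture('wrist');cv2.imwrite('pics/w3.png',im[:,:,::-1])
xr=np.array([np.cos(np.radians(9.3)),-np.sin(np.radians(9.3)),0]);s,k=np.sin(np.radians(35)),np.cos(np.radians(35))
z=s*xr-k*np.array([0,0,1]);R=axes(z,[-.162,-.987,0]);e=np.array([542.3,-139.8,140.1])
plan(T,mk(e+z*46,R),mm=25)
yr=np.array([.162,.987,0]);u=R[:,0]
C=[e+a*u*25+b*yr*8 for a,b in((1,1),(1,-1),(-1,-1),(-1,1))];p=proj(c,C).astype(int);print(p.tolist())
im=im[:,:,::-1].copy();cv2.polylines(im,[p.reshape(-1,1,2)],True,(0,0,255),1);cv2.imwrite('pics/w3o.png',im)
E
```

```text
5 x [[0.0004, 0.0018, 0.0203], [-0.09, 0.2, -0.01]] end [ 568.4 -144.3  102.6] path [[523, -130, 169], [534, -133, 152], [545, -137, 136], [557, -141, 119], [568, -144, 103]]
[[281, 188], [302, 188], [300, 248], [281, 248]]
```

View pics/w3o.png

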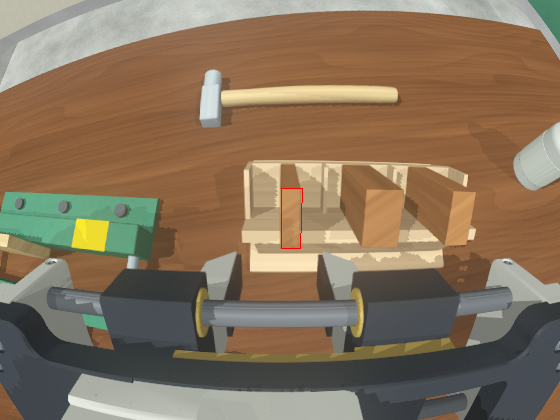

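The overlay sits exactly on the thin packer's end face, at px (281..302, 188..248). I'm advancing, correcting sideways first.

Emit:
{"fn": "servo_tool", "kwargs": {
  "deltas": [
    [[0.001,0.009,0.0],[-0.3,0.6,0]],
    [[0,0,0.02],[0,0.4,0]],
    [[0.001,0,0.02],[0,0,0]],
    [[0,0,0.02],[0,0,0]],
    [[0,0,0.02],[0,0,0]],
    [[0,0,0.021],[0,0,0]],
    [[0,0,0],[0,0,0]],
    [[0,0,0],[0,0,0]]
  ]
}}

```text
time: 4.8
tool_pos: [568.9, -147.8, 112.0]
tcp_rot: [-3.123, -0.603, -0.161]
contact_force: [-0.8, -0.8, 0.8]
grip_width: 41.1
finger_force: 0.0
```

Emit:
{"fn": "servo_tool", "kwargs": {
  "fingers": 0,
  "deltas": [
    [[0,0,0],[0,0,0]],
    [[0,0,0],[0,0,0]],
    [[0,0,0],[0,0,0]],
    [[0,0,0],[0,0,0]],
    [[0,0,0],[0,0,0]],
    [[0,0,0],[0,0,0]]
  ]
}}

```text
time: 5.55
tool_pos: [568.9, -148.6, 111.5]
tcp_rot: [-3.123, -0.603, -0.162]
contact_force: [-2.2, 1.0, 4.5]
grip_width: 15.2
finger_force: 29.9
```

```bash
python3 - <<'E'
from h import *
T,o=pose();print(T.round(3),o['grip_width'],o['finger_force'],o['joint_positions'].round(2))
a=np.radians(-12.7);vx=np.array([np.cos(a),np.sin(a),0]);vy=np.array([-np.sin(a),np.cos(a),0])
U=T.copy();U[:3,3]-=T[:3,2]*110
mark=np.array([568.2,95.2,0]);tgt=mark-14*vx;print(tgt)
for s in(1,-1):
    R=axes([0,0,-1],s*vx); Q=plan(U,mk(tgt+[0,0,170],R),mm=35,dg=6)
E
```

```text
[[ 8.13000e-01 -1.51000e-01  5.62000e-01  5.68899e+02]
 [-1.33000e-01 -9.88000e-01 -7.30000e-02 -1.48564e+02]
 [ 5.67000e-01 -1.50000e-02 -8.24000e-01  1.11502e+02]
 [ 0.00000e+00  0.00000e+00  0.00000e+00  1.00000e+00]] 15.162048933760365 29.895677268505096 [-0.51  0.32  2.06  0.86  0.28  0.44]
[554.54251638  98.27784686   0.        ]
16 x [[0.0106, -0.0125, 0.0047], [1.57, -1.77, -5.21]] end [555.2  98.1 170.7] path [[520, -130, 204], [562, -77, 207], [582, -12, 199], [576, 54, 184]]
17 x [[-0.0112, -0.0115, -0.0005], [-1.7, -1.51, 5.33]] end [554.5  98.  170.3] path [[499, -128, 196], [481, -69, 179], [484, -6, 171], [509, 53, 169], [554, 98, 170]]
```

Emit:
{"fn": "servo_tool", "kwargs": {
  "deltas": [
    [[0,0,-0.01],[0,0,0]],
    [[0,0,-0.02],[0,0,0]],
    [[0,0,-0.025],[0,0,0]],
    [[0.005,0,-0.03],[0,0,0]],
    [[0.01,0,-0.03],[0,-2,0]],
    [[0.01,0,-0.03],[0,-4,0]],
    [[0,0,0],[0,0,0]],
    [[0,0,0],[0,0,0]]
  ]
}}

```text
time: 6.55
tool_pos: [508.2, -140.9, 243.8]
tcp_rot: [-3.123, -0.496, -0.16]
contact_force: [0.3, 0.1, -1.4]
grip_width: 15.6
finger_force: 29.9
```

```bash
python3 - <<'E'
from h import *
T,o=pose();print(T.round(3),o['grip_width'],o['finger_force'],o['joint_positions'].round(2))
c=cam('wrist');im=bot.capture('wrist');cv2.imwrite('pics/w4.png',im[:,:,::-1])
a=np.radians(-12.7);vx=np.array([np.cos(a),np.sin(a),0]);tgt=np.array([568.2,95.2,0])-14*vx
for s in(1,-1):
    R=axes([0,0,-1],s*vx); Q=plan(T,mk(tgt+R[:,0]*6.6+[0,0,210],R),mm=35,dg=6)
E
```

```text
[[ 8.68000e-01 -1.50000e-01  4.73000e-01  5.08155e+02]
 [-1.40000e-01 -9.88000e-01 -5.70000e-02 -1.40860e+02]
 [ 4.76000e-01 -1.60000e-02 -8.79000e-01  2.43804e+02]
 [ 0.00000e+00  0.00000e+00  0.00000e+00  1.00000e+00]] 15.613355213835149 29.861817955970764 [-0.55  0.04  1.9   0.29  0.76  1.01]
15 x [[0.0116, -0.0138, 0.0047], [1.37, -1.57, -5.62]] end [555.2 104.5 210.4] path [[523, -129, 245], [558, -86, 246], [579, -35, 242], [584, 20, 232], [572, 73, 220]]
17 x [[-0.0109, -0.0112, 0.0001], [-1.41, -1.23, 5.39]] end [553.1  91.2 210.3] path [[500, -128, 239], [482, -71, 223], [484, -10, 214], [509, 47, 211], [553, 91, 210]]
```

View pics/w4.png

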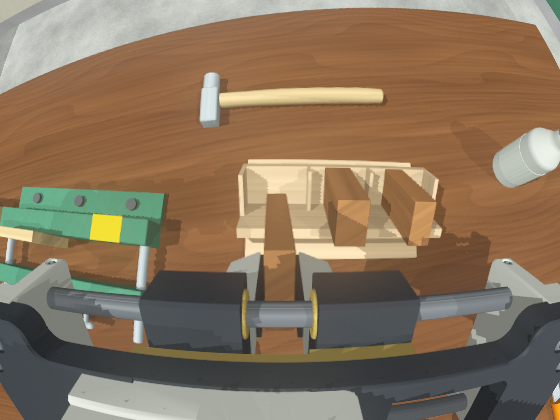

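The thin packer is held, and the other two are in place at (347,205) and (410,205). I'm swinging it over the mark, using the s=+1 solution because the other would exceed the joint 6 range.

Emit:
{"fn": "servo_tool", "kwargs": {
  "deltas": [
    [[0.0116,-0.0138,0.0047],[1.37,-1.57,-5.62]],
    [[0.0116,-0.0138,0.0047],[1.37,-1.57,-5.62]],
    [[0.0116,-0.0138,0.0047],[1.37,-1.57,-5.62]],
    [[0.0116,-0.0138,0.0047],[1.37,-1.57,-5.62]],
    [[0.0116,-0.0138,0.0047],[1.37,-1.57,-5.62]],
    [[0.0116,-0.0138,0.0047],[1.37,-1.57,-5.62]],
    [[0.0116,-0.0138,0.0047],[1.37,-1.57,-5.62]],
    [[0.0116,-0.0138,0.0047],[1.37,-1.57,-5.62]],
    [[0.0116,-0.0138,0.0047],[1.37,-1.57,-5.62]],
    [[0.0116,-0.0138,0.0047],[1.37,-1.57,-5.62]],
    [[0.0116,-0.0138,0.0047],[1.37,-1.57,-5.62]],
    [[0.0116,-0.0138,0.0047],[1.37,-1.57,-5.62]],
    [[0.0116,-0.0138,0.0047],[1.37,-1.57,-5.62]],
    [[0.0116,-0.0138,0.0047],[1.37,-1.57,-5.62]],
    [[0.0116,-0.0138,0.0047],[1.37,-1.57,-5.62]],
    [[0,0,0],[0,0,0]],
    [[0,0,0],[0,0,0]]
  ]
}}

```text
time: 8.72
tool_pos: [555.9, 103.5, 210.7]
tcp_rot: [3.141, 0.001, 1.348]
contact_force: [0.0, -0.7, -0.6]
grip_width: 15.6
finger_force: 29.9
```

```bash
python3 - <<'E'
from h import *
T,o=pose();print(T.round(3),o['grip_width'],o['finger_force'],o['joint_positions'].round(2))
a=np.radians(-12.7);vx=np.array([np.cos(a),np.sin(a),0]);tgt=np.array([568.2,95.2,0])-14*vx
R=axes([0,0,-1],vx); Q=plan(T,mk(tgt+R[:,0]*6.6+[0,0,150],R),mm=35,dg=6)
c=cam('wrist');im=bot.capture('wrist');m=cv2.inRange(cv2.cvtColor(im[:,:,::-1].copy(),cv2.COLOR_BGR2HSV)[:260],(24,150,150),(35,255,255))
k,_,st,ce=cv2.connectedComponentsWithStats(m);i=1+st[1:,4].argmax();print(st[i],plane(c,ce[i],50).round(1),'expect 585.5,91.8')
cv2.imwrite('pics/w5.png',im[:,:,::-1])
E
```

```text
[[ 2.21000e-01  9.75000e-01  1.00000e-03  5.55920e+02]
 [ 9.75000e-01 -2.21000e-01 -1.00000e-03  1.03508e+02]
 [-1.00000e-03  1.00000e-03 -1.00000e+00  2.10730e+02]
 [ 0.00000e+00  0.00000e+00  0.00000e+00  1.00000e+00]] 15.581641257362621 29.86138254404068 [ 0.05  0.41  1.39 -0.    1.34  0.27]
2 x [[0.0006, -0.0001, 0.0304], [0.03, 0.03, -0.04]] end [556.  104.7 149.9] path [[556, 104, 180], [556, 105, 150]]
[ 291  172   34   45 1493] [[585.2  92.4  50. ]] expect 585.5,91.8
```

Emit:
{"fn": "servo_tool", "kwargs": {
  "deltas": [
    [[0.001,0,0.03],[0,0,0]],
    [[0,0,0.03],[0,0,0]],
    [[0,0,0.03],[0,0,0]],
    [[0,0,0.025],[0,0,0]],
    [[0,0,0.01],[0,0,0]],
    [[0,0,0.006],[0,0,0]],
    [[0,0,0.002],[0,0,0]],
    [[0,0,0],[0,0,0]]
  ]
}}

```text
time: 9.78
tool_pos: [556.8, 104.7, 79.2]
tcp_rot: [3.139, 0.001, 1.349]
contact_force: [0.4, -0.6, -1.2]
grip_width: 15.3
finger_force: 29.9
```

Emit:
{"fn": "servo_tool", "kwargs": {
  "deltas": [
    [[0,0,0.002],[0,0,0]],
    [[0,0,0.002],[0,0,0]],
    [[0,0,0],[0,0,0]]
  ]
}}

```text
time: 10.15
tool_pos: [556.2, 104.7, 74.4]
tcp_rot: [3.14, 0.001, 1.349]
contact_force: [-0.3, -0.6, -1.5]
grip_width: 15.8
finger_force: 29.9
```

Emit:
{"fn": "servo_tool", "kwargs": {
  "deltas": [
    [[0,0,0.002],[0,0,0]],
    [[0,0,0.001],[0,0,0]],
    [[0,0,0],[0,0,0]]
  ]
}}

```text
time: 10.52
tool_pos: [556.4, 104.7, 71.5]
tcp_rot: [3.14, 0.001, 1.349]
contact_force: [-0.3, 0.5, -0.2]
grip_width: 15.8
finger_force: 29.9
```

Emit:
{"fn": "servo_tool", "kwargs": {
  "deltas": [
    [[0,0,0.0015],[0,0,0]],
    [[0,0,0],[0,0,0]]
  ]
}}

```text
time: 10.78
tool_pos: [557.0, 105.1, 71.3]
tcp_rot: [3.138, 0.0, 1.349]
contact_force: [-1.8, 2.0, 7.3]
grip_width: 15.6
finger_force: 30.0
```

Emit:
{"fn": "servo_tool", "kwargs": {
  "deltas": [
    [[0,0,0.001],[0,0,0]],
    [[0,0,0],[0,0,0]]
  ]
}}

```text
time: 11.02
tool_pos: [557.4, 105.2, 71.2]
tcp_rot: [3.137, -0.0, 1.349]
contact_force: [-3.5, 2.1, 12.8]
grip_width: 15.7
finger_force: 30.1
```

Emit:
{"fn": "servo_tool", "kwargs": {
  "fingers": 0.4,
  "deltas": [
    [[0,0,0],[0,0,0]],
    [[0,0,0],[0,0,0]],
    [[0,0,0],[0,0,0]],
    [[0,0,-0.01],[0,0,0]],
    [[0,0,-0.03],[0,0,0]],
    [[0,0,-0.04],[0,0,0]],
    [[0,0,-0.04],[0,0,0]],
    [[0,0,-0.04],[0,0,0]],
    [[0,0,0],[0,0,0]],
    [[0,0,0],[0,0,0]]
  ]
}}

```text
time: 12.28
tool_pos: [555.7, 104.9, 228.6]
tcp_rot: [3.141, 0.001, 1.349]
contact_force: [0.5, 0.1, -0.6]
grip_width: 36.7
finger_force: 0.0
```

```bash
python3 - <<'E'
from h import *
T,o=pose();c=cam('wrist');im=bot.capture('wrist')[:,:,::-1].copy();cv2.imwrite('pics/w6.png',im)
a=np.radians(-12.7);vx=np.array([np.cos(a),np.sin(a),0]);vy=np.array([-np.sin(a),np.cos(a),0]);org=np.array([568.2,95.2,0])+85*vy
hs=cv2.cvtColor(im,cv2.COLOR_BGR2HSV)
tp=org-85*vy-14*vx
for z in(110,0):
    C=np.array([tp+i*25*vy+j*8*vx+[0,0,z] for i,j in((1,1),(1,-1),(-1,-1),(-1,1))])
    cv2.polylines(im,[proj(c,C).astype(np.int32).reshape(-1,1,2)],True,(0,0,255) if z else (255,0,0),1)
print(org.round(1));cv2.imwrite('pics/w6o.png',im)
R=T[:3,:3]
# bar push prep
pre=org-180*vx; Rt=axes([0,0,-1],[vx[1]*-1*-1,0,0] if 0 else vx)
print('pre',pre,'bar',org-129*vx)
Q=plan(T,mk(pre+[0,0,180],Rt));Q=plan(Q,mk(pre+[0,0,27],Rt),mm=35)
print(o['joint_positions'].round(2))
E
```

```text
[586.9 178.1   0. ]
pre [411.29070946 217.69275302   0.        ] bar [461.0429712 206.4805966   0.       ]
5 x [[0.0157, -0.0331, 0.0097], [0.01, 0.02, 0.0]] end [411.5 217.8 180. ] path [[527, 127, 219], [498, 150, 209], [469, 173, 199], [440, 195, 190], [412, 218, 180]]
5 x [[-0.0, -0.0, 0.0306], [0.0, -0.0, 0.0]] end [411.5 217.8  27. ] path [[412, 218, 149], [412, 218, 119], [412, 218, 88], [412, 218, 58], [412, 218, 27]]
[ 0.05  0.4   1.36 -0.    1.38  0.27]
```

View pics/w6o.png

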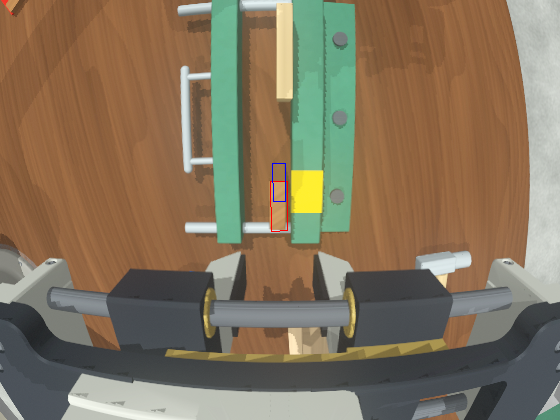

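The packer stands on the predicted spot at (279,205), beside the yellow mark at (307,191) and between the jaws. Next is the bar: I'm turning the tool a quarter turn so the gripper body stays clear of the board and packer.

```bash
python3 - <<'E'
from h import *
T,o=pose()
a=np.radians(-12.7);vx=np.array([np.cos(a),np.sin(a),0]);vy=np.array([-np.sin(a),np.cos(a),0]);org=np.array([586.9,178.1,0])
R=axes([0,0,-1],vy); print(R.round(2))
Q=plan(T,mk(org-180*vx+[0,0,200],R));print(Q.round(2)); Q=plan(Q,mk(org-180*vx+[0,0,18],R),mm=35)
E
```

```text
[[-0.98  0.22  0.  ]
 [ 0.22  0.98  0.  ]
 [ 0.    0.   -1.  ]]
12 x [[0.0155, -0.0067, 0.0023], [-0.01, 0.01, -7.5]] end [411.7 217.4 200.3] path [[552, 121, 226], [530, 167, 219], [493, 200, 212], [445, 217, 205]]
[[-9.8000e-01  2.2000e-01 -0.0000e+00  4.1173e+02]
 [ 2.2000e-01  9.8000e-01  0.0000e+00  2.1741e+02]
 [ 0.0000e+00  0.0000e+00 -1.0000e+00  2.0027e+02]
 [ 0.0000e+00  0.0000e+00  0.0000e+00  1.0000e+00]]
6 x [[0.0001, 0.0, 0.0304], [0.01, -0.0, 0.0]] end [411.1 217.6  17.9] path [[412, 217, 170], [412, 218, 139], [411, 218, 109], [411, 218, 79], [411, 218, 48], [411, 218, 18]]
```

Emit:
{"fn": "servo_tool", "kwargs": {
  "fingers": 0,
  "deltas": [
    [[0.0155,-0.0067,0.0023],[0,0,-7.5]],
    [[0.0155,-0.0067,0.0023],[0,0,-7.5]],
    [[0.0155,-0.0067,0.0023],[0,0,-7.5]],
    [[0.0155,-0.0067,0.0023],[0,0,-7.5]],
    [[0.0155,-0.0067,0.0023],[0,0,-7.5]],
    [[0.0155,-0.0067,0.0023],[0,0,-7.5]],
    [[0.0155,-0.0067,0.0023],[0,0,-7.5]],
    [[0.0155,-0.0067,0.0023],[0,0,-7.5]],
    [[0.0155,-0.0067,0.0023],[0,0,-7.5]],
    [[0.0155,-0.0067,0.0023],[0,0,-7.5]],
    [[0.0155,-0.0067,0.0023],[0,0,-7.5]],
    [[0.0155,-0.0067,0.0023],[0,0,-7.5]],
    [[0,0,0],[0,0,0]]
  ]
}}

```text
time: 13.95
tool_pos: [411.1, 217.2, 200.0]
tcp_rot: [-3.139, -0.001, 2.919]
contact_force: [0.4, -0.3, 0.4]
grip_width: 0.5
finger_force: 0.0
```

Emit:
{"fn": "servo_tool", "kwargs": {
  "deltas": [
    [[0,0,0.0304],[0,0,0]],
    [[0,0,0.0304],[0,0,0]],
    [[0,0,0.0304],[0,0,0]],
    [[0,0,0.0304],[0,0,0]],
    [[0,0,0.0304],[0,0,0]],
    [[0,0,0.0304],[0,0,0]],
    [[0,0,0],[0,0,0]]
  ]
}}

```text
time: 14.82
tool_pos: [411.5, 216.5, 16.6]
tcp_rot: [-3.138, -0.003, 2.917]
contact_force: [0.1, -0.7, 0.7]
grip_width: 0.5
finger_force: 0.0
```

Emit:
{"fn": "servo_tool", "kwargs": {
  "deltas": [
    [[-0.01,0,0],[0,0,0]],
    [[-0.01,0,0],[0,0,0]],
    [[-0.01,0,0],[0,0,0]],
    [[-0.004,0,0],[0,0,0]],
    [[-0.004,0,0],[0,0,0]],
    [[-0.004,0,0],[0,0,0]],
    [[-0.004,0,0],[0,0,0]],
    [[-0.004,0,0],[0,0,0]],
    [[-0.004,0,0],[0,0,0]]
  ]
}}

```text
time: 15.95
tool_pos: [465.6, 205.2, 18.7]
tcp_rot: [-3.14, 0.002, 2.92]
contact_force: [-0.0, 1.1, 0.2]
grip_width: 0.5
finger_force: 0.0
```

Emit:
{"fn": "servo_tool", "kwargs": {
  "deltas": [
    [[-0.004,0,0],[0,0,0]],
    [[-0.004,0,0],[0,0,0]],
    [[-0.004,0,0],[0,0,0]],
    [[-0.004,0,0],[0,0,0]],
    [[-0.003,0,0],[0,0,0]]
  ]
}}

```text
time: 16.58
tool_pos: [484.2, 201.0, 18.7]
tcp_rot: [-3.14, 0.002, 2.92]
contact_force: [0.1, 0.8, 0.2]
grip_width: 0.6
finger_force: 0.0
```

No 3 N reaction shows, so I'll check with the cameras by numbers before pushing on.

```bash
cat > chk.py <<'E'
from h import *
a=np.radians(-12.7);vx=np.array([np.cos(a),np.sin(a),0]);vy=np.array([-np.sin(a),np.cos(a),0]);org=np.array([586.9,178.1,0])
T,o=pose();print('tcp vise',(T[:3,3]-org)@vx,(T[:3,3]-org)@vy,o['contact_force'])
def scan(im,c,ys,z=50):
    for y in ys:
        xs=np.arange(-150,45,3.);px=np.round(proj(c,[org+x*vx+y*vy+[0,0,z] for x in xs])).astype(int)
        s=''
        for u,v in px:
            if not(0<=u<560 and 0<=v<420): s+=' ';continue
            h,sa,va=cv2.cvtColor(im[v:v+1,u:u+1],cv2.COLOR_RGB2HSV)[0,0]
            s+='G' if 60<h<95 and sa>70 else 'y' if 24<=h<36 and sa>150 else 'w' if sa<40 and va>120 else 'p' if va>170 and sa<140 and 12<h<28 else 'b' if h<20 and sa>=100 and va>150 else 'k' if va<70 else '.'
        print('%5d'%y,s)
for n in('top','wrist'):
    im=bot.capture(n);c=cam(n);print(n);scan(im,c,[120,65,40,-20,-50,-85,-110,-130])
    cv2.imwrite(f"pics/k{o['time']:.2f}{n}.png",im[:,:,::-1])
print('reference: start top');im=cv2.imread('pics/top0.png')[:,:,::-1].copy();scan(im,cam('top'),[120,65,-20,-85,-110])
E
python3 chk.py
```

```text
tcp vise -105.24158556428819 -0.19219577943570698 [0.09343483 0.79170428 0.21025384]
top
  120 www..kk..wwwwwwwwwwwwwwwwwwwwwwwwwwwww........pppppp..GGGGGGGGGGG
   65 ..........wwwwwwwwwwwwwwwwwwwwwwwwwwwwwwwwwwwwppppppp.GGGGGGGGGGG
   40 www...........wwwwwwwwwwwwwwwwwwwwwwwwwwwwwwwwwwwwwwww.GGGGGGGGGG
  -20 wwwww........k..wwww..w....wwww.w.................GGGGGGGGGGGGGGG
  -50 ..........kkkkkkkkkkkkkkkkkk..................bbp...GGGGGGGGGGGGG
  -85 .....................GGGGGGGGG................bbbbbyyyyyyyyyyy...
 -110 ....................GGGGGGGGGG...............................p.GG
 -130 .........w...........GGGGGGGGG.............w......GGGGGGGGGGGGGGG
wrist
  120 bb.wwwwwwwwwwwwwwGGGG...www.GGwwwwwwwkkkkkkkkk........p.........p
   65 bbbbbbbbb....GGGGGGGGk..........k....kkkkkkkkk.............w     
   40 bbbbbwwwbb...GG..kkkkk...............kkkkkkk...wwwwwwwwwwww      
  -20 bbbb.www.....GG.kkkkkk...........kk..kkkkk.....wwwwwwwwwwww      
  -50 b.bb.www.....GGkkkkkkk...............kkkkkkkkk.wwwwwwwwwwwww     
  -85 bbbbbbb......GGGGGGGG.wwwwwGGG.......kkkkkkkkk.wwwwwwwwwwwwwww   
 -110 bb...........GGGGGGGG.wwwwwGGG.......kkkkkkkkk..wwwwwwwwwwwwwwww 
 -130 bbbbbb...........GGGG.wwwwwGGG...b...kkkkkkkkk..wwwwwwwwwwwwwwwww
reference: start top
  120 ....................GGGGGGGGGG...............ppppppp...GGGGGGGGGG
   65 .....................GGGGGGGGG................ppppppp.GGGGGGGGGGG
  -20 ......wwwwww........GGGGGGGGGGG...................GGGGGGGGGGGGGGG
  -85 .....................GGGGGGGGGG...................yyyyyyyyyyyy...
 -110 ....................GGGGGGGGGG.................................GG
```

```bash
python3 - <<'E'
from h import *
a=np.radians(-12.7);vx=np.array([np.cos(a),np.sin(a),0]);vy=np.array([-np.sin(a),np.cos(a),0]);org=np.array([586.9,178.1,0])
T,o=pose();c=cam('wrist');P=lambda x,y,z:proj(c,org+x*vx+y*vy+[0,0,z]).round().astype(int)[0].tolist()
print('tcp px',proj(c,T[:3,3]).round(),'pads',proj(c,T[:3,3]+[0,0,20]).round(),'bar0',P(-126,60,30),P(-126,0,30),P(-126,-60,30),'bar if moved',P(-90,60,30),P(-90,-60,30),'jaw top back edge unmoved',P(-94,100,50),P(-94,-100,50),'moved36',P(-58,100,50),P(-58,-100,50))
import glob
im=cv2.imread(sorted(glob.glob('pics/k*wrist.png'))[-1]);h=cv2.cvtColor(im,cv2.COLOR_BGR2HSV)
for v in range(60,300,8):
    s=''
    for u in range(60,500,6):
        H,S,V=h[v,u]
        s+='G' if 60<H<95 and S>70 else 'y' if 24<=H<36 and S>150 else 'w' if S<40 and V>110 else 'k' if S<60 and V<=110 else 'p' if V>180 and S<140 and 12<H<28 else '.'
    print(v,s)
E
```

```text
tcp px [[278. 250.]] pads [[278. 265.]] bar0 [381, 224] [278, 225] [175, 224] bar if moved [374, 278] [182, 278] jaw top back edge unmoved [445, 285] [112, 285] moved36 [432, 332] [125, 332]
60 ..........................................................................
68 ..........................................................................
76 ..........................................................................
84 ..........................................................................
92 ..........................................................................
100 ..........................................................................
108 ..........................................................................
116 ..........................................................................
124 ..........................................................................
132 ..........................................................................
140 ..........................................................................
148 .........................................
[... 755 characters left out ...]
............wwwwwwwwwwwwwwwwwwwwwwwwwwwwwwwwwwwwww..............www.
236 ..www................www..........................www................wwww.
244 ..www................www..........................www................www..
252 ..www.................ww..........................www................www..
260 w.wwwwGGGGGGGGGGGGGGGGwwGGG.kkkkwwwwkkwwww..kk.GGGwwGGGGGGGGGGGGGGGGwwww.w
268 wwkwwwGGGGGGGGGGGGGGGGwwGGGGGGGwwwwwkkwwwwwGGGGGGGwwGGGGGGGGGGGGGGGGwwwGww
276 wwGGGGGGGGGGGGGGGGGGkkkkkkkkkkkkkkkkkkkkkkkkkkkkkkkkkkGGGGGGGGGGGGGGGGGGww
284 wwwGGGGGGGGGGGGGGGGGkkkkkkkkkkkkkkkkkkkkkkkkkkkkkkkkkkkGGGGGGGGGGGGGGGGwww
292 wwwwkkkkGGGGGGGGGGGkkkkkkkkkkkkkkkk.kk.kkkkkkkkkkkkkkkkGGGGGGGGGGGkkkkkkkk
```

The bar hasn't moved. It is seen intact at rows 220–228 while the fingers are already past it, so the fingers meet no resistance from the bar. I'll push the sliding jaw's back face instead: outside the bar, at vise y≈+85, and high enough for the gripper body to clear the 90 mm board.

Emit:
{"fn": "servo_tool", "kwargs": {
  "deltas": [
    [[0,0,-0.03],[0,0,0]],
    [[0,0,-0.03],[0,0,0]],
    [[0,0,-0.03],[0,0,0]],
    [[0.01,0.03,0],[0,0,0]],
    [[0.01,0.03,0],[0,0,0]],
    [[0,0.025,0],[0,0,0]],
    [[0,0,0.03],[0,0,0]],
    [[0,0,0.03],[0,0,0]],
    [[0,0,0.011],[0,0,0]],
    [[0,0,0],[0,0,0]]
  ]
}}

```text
time: 17.92
tool_pos: [482.8, 288.3, 37.4]
tcp_rot: [-3.14, 0.001, 2.92]
contact_force: [0.9, 0.7, -0.0]
grip_width: 0.4
finger_force: 0.0
```

Emit:
{"fn": "servo_tool", "kwargs": {
  "deltas": [
    [[-0.01,0,0],[0,0,0]],
    [[-0.006,0,0],[0,0,0]],
    [[-0.004,0,0],[0,0,0]],
    [[-0.004,0,0],[0,0,0]],
    [[-0.004,0,0],[0,0,0]],
    [[-0.004,0,0],[0,0,0]]
  ]
}}

```text
time: 18.68
tool_pos: [514.5, 281.4, 37.7]
tcp_rot: [-3.14, 0.002, 2.92]
contact_force: [0.8, 0.2, -0.4]
grip_width: 0.4
finger_force: 0.0
```

```bash
python3 chk.py | head -10
```

```text
tcp vise -93.35213461997176 84.81831114597215 [ 0.82056929  0.23664762 -0.3898574 ]
top
  120 wwwwwwwwwww.............wwwwwwww...www...kkkkkkkkk...GGGGGGGGGGGG
   65 ww........wwwww...............................ppppppp.GGGGGGGGGGG
   40 ......wwwwww..kkkkkkkkkkkkkkkkkkkkk...........ppppppp..GGGGGGGGGG
  -20 ......wwwwww........GGGGGGGGGGG...................GGGGGGGGGGGGGGG
  -50 ......wwwwwwwwwwwwww..GGGGGGGGG.....................GGGGGGGGGGGGG
  -85 .....................GGGGGGGGG.....................yyyyyyyyyyy...
 -110 ....................GGGGGGGGGG.........................pp....p.GG
 -130 .........www..ww.....GGGGGGGGG....................GGGGGGGGGGGGGGG
```

Emit:
{"fn": "servo_tool", "kwargs": {
  "deltas": [
    [[-0.002,0,0],[0,0,0]],
    [[-0.002,0,0],[0,0,0]],
    [[-0.002,0,0],[0,0,0]],
    [[0,0,0],[0,0,0]]
  ]
}}

```text
time: 19.27
tool_pos: [520.3, 280.1, 37.7]
tcp_rot: [-3.14, 0.002, 2.92]
contact_force: [-0.3, -0.0, 0.0]
grip_width: 0.6
finger_force: 0.0
```

```bash
python3 chk.py | head -10; python3 - <<'E'
from h import *
a=np.radians(-12.7);vx=np.array([np.cos(a),np.sin(a),0]);vy=np.array([-np.sin(a),np.cos(a),0]);org=np.array([586.9,178.1,0])
c=cam('top');im=cv2.cvtColor(bot.capture('top'),cv2.COLOR_RGB2HSV)
tp=org-14*vx-85*vy
print('predicted packer top',proj(c,[tp+i*25*vy+j*8*vx+[0,0,110] for i,j in((1,1),(1,-1),(-1,-1),(-1,1))]).round().tolist())
for v in range(195,245,2):
    print(v,''.join('G' if 60<H<95 and S>70 else 'y' if 24<=H<36 and S>150 else 'w' if S<40 and V>110 else 'k' if S<60 else 'p' if V>180 and S<140 and 12<H<28 else 'B' if H<16 and V>130 and S>100 else '.' for H,S,V in im[v,170:285].tolist()))
E
```

```text
tcp vise -87.40259413203792 84.81634948090435 [-0.30875635 -0.00626875  0.03722142]
top
  120 wwwwwwwwwwwwwww...........wwwwwwww....www...kkkkkkkkkkGGGGGGGGGGG
   65 www...........wwwww...........................ppppppp.GGGGGGGGGGG
   40 ......wwwwwww....kkkkkkkkkkkkkkkkkkkkkk.......ppppppp..GGGGGGGGGG
  -20 ......wwwwww........GGGGGGGGGGG...................GGGGGGGGGGGGGGG
  -50 ......wwwwwwwwwwwwww..GGGGGGGGG.....................GGGGGGGGGGGGG
  -85 .....................GGGGGGGGG....................b.yyyyyyyyyy...
 -110 ....................GGGGGGGGGG...............................p.GG
 -130 .........www..www..w.GGGGGGGGGG...................GGGGGGGGGGGGGGG
predicted packer top [[242.0, 213.0], [241.0, 218.0], [256.0, 221.0], [258.0, 217.0]]
195 wwwwwwwwwwwwwwkkkkkGGGGGGGGGGGGGGGGGGGGGGGGGGGGGGGGGGGGGGGGG.wwww.GGGGGGGGGGGGGGGGG.kkkk.................BBBBBBBBBB
197 wwwwwwwwwwwwwwwkkkkkkGGGGGGGGGGGGGGGGGGGGGGGGGGGGGGGGGGGGGGGGkwwkGGGGGGGGGGGGGGGGGGGGGGGGGGG.kkkkk..........B.BBBBB
199 wwwwwwwwwwwwwwwwkkkkkkGGGGGGGGGGGGGGGGGGGGGGGGGGGGGGGGGGGGGGGGGGGGGGGGGGGGGGGGGGGGGGGGGGGGGGGGGGGGGGGG.kkk
[... 1949 characters left out ...]
wwwwwwwkkkkkkkwwkkkkkkkkkkkkkkkk.GGGGGGGGGGGGGGGGGGGGGGGGG.kkkk..............kwwwww.................
235 ......kkkkkkkwwwwwwwwwwkkkkkwwwkkkkkkkkkkkkkkkkGGGGGGGGGGGGGGGGGGGGGGGGGGGGGGGGGGG.kkkk....kkwwwwk.................
237 ......wwwwwwwwwwwwwwwwwwkkkkwwwwkkkkkkkkkkkkkkkkk.GGGGGGGGGGGGGGGGGGGGGGGGGGGGGGGGGGGGGGGGGG.kkww...............BB.
239 B..kkwwwwwwwwwwwwwwwwwwwkkkkkwwwwwwwkkkkkkkkkk........kkkk.GGGGGGGGGGGGGGGGGGGGGGGGGGGGGGGGGGGGGGk..........BBBBBBB
241 wwwwwwwwwwwwwwwwwwwwwwwwwkkkkkk.wwwwwkkkkkkkk..................kkwwwk.GGGGGGGGGGGGGGGGGGGGGGGGGGGk..........BBBBBBB
243 wwwwwwwwwwwwwwwwwwwwwwwwwwkkkkwwwwwwwwkkkkkkk..................kwwww....kkkkkGGGGGGGGGGGGGGGGGGG............BBB.B..
```

Emit:
{"fn": "servo_tool", "kwargs": {
  "deltas": [
    [[0.01,0,0],[0,0,0]],
    [[0.01,0,0],[0,0,0]],
    [[0.01,0,0],[0,0,0]],
    [[0.01,0,0],[0,0,0]],
    [[0.005,0,0.01],[0,-5,0]],
    [[0,0,0.012],[0,-5,0]],
    [[0,0,0],[0,-5,0]],
    [[0,0,0],[0,-5,0]],
    [[0,0,0],[0,0,0]]
  ]
}}

```text
time: 20.55
tool_pos: [475.3, 290.0, 15.2]
tcp_rot: [-3.139, 0.349, 2.924]
contact_force: [-0.3, 0.4, 0.5]
grip_width: 0.8
finger_force: 0.0
```

```bash
python3 - <<'E'
from h import *
a=np.radians(-12.7);vx=np.array([np.cos(a),np.sin(a),0]);vy=np.array([-np.sin(a),np.cos(a),0]);org=np.array([586.9,178.1,0])
T,o=pose();c=cam('wrist');im=bot.capture('wrist');print((T[:3,3]-org)@vx,(T[:3,3]-org)@vy,T[2,3],o['joint_positions'].round(2),T[:3,2].round(2))
R=T[:3,:3]
for d in(0,10,20,30): print('behind',d,[proj(c,T[:3,3]+R@np.array([x,y,-d])).round().astype(int)[0].tolist() for x,y in((9.5,-19),(9.5,19),(0,0),(-9.5,0))])
h=cv2.cvtColor(im,cv2.COLOR_RGB2HSV)
for v in range(226,276,3): print(v,''.join('G' if 60<H<95 and S>70 else 'w' if S<40 and V>110 else 'k' if S<60 and V<=110 else '.' for H,S,V in h[v,200:360:2].tolist()))
E
```

```text
-133.50218686788992 84.62342485825855 15.225103170124703 [ 0.56  0.54  1.89 -0.51  0.52 -0.37] [ 0.33 -0.08 -0.94]
behind 0 [[247, 235], [309, 235], [278, 250], [278, 263]]
behind 10 [[245, 242], [310, 242], [278, 256], [278, 271]]
behind 20 [[243, 249], [312, 249], [278, 264], [278, 279]]
behind 30 [[241, 256], [314, 256], [278, 272], [278, 288]]
226 ................................................................................
229 ................................................................................
232 ................................................................................
235 ................................................................................
238 ................................................................................
241 ................................................................................
244 ................................................................................
247 ................................................................................
250 ................................................................................
253 ...................................www....www...................................
256 ...............................wwwwwwwkk.kwwwwwww..............................w
259 ...........................wwwwwwwwwwwk..kwwwwwwwwwww.........................ww
262 ........................wwwwwwwwwwwwwwk..kwwwwwwwwwwwwww......................ww
265 .......................wwwwwwwwwwwwwwwk..kwwwwwwwwwwwwwww.....................ww
268 wwwwwwwwww............wwwwwwwwwwwwwwwwk..kwwwwwwwwwwwwwwww...................www
271 wwwwwwwwwwwwwwwwwwwwwwwwwwwwwwwwwwwwwwk..kkwwwwwwwwwwwwwww...................www
274 kkkkkkkkkkkkkkkkkkkkkkkkkkkkkkkkkkkkwkk..kkwkkkkkkkkkkkkkkkkkkkkkkkkkkkkkkkkkkkk
```

Emit:
{"fn": "servo_tool", "kwargs": {
  "deltas": [
    [[-0.0094,0,0.0034],[0,0,0]],
    [[-0.0094,0,0.0034],[0,0,0]],
    [[-0.0056,0,0.0021],[0,0,0]],
    [[-0.0038,0,0.0014],[0,0,0]],
    [[-0.0038,0,0.0014],[0,0,0]],
    [[-0.0038,0,0.0014],[0,0,0]],
    [[0,0,0],[0,0,0]]
  ]
}}

```text
time: 21.48
tool_pos: [514.7, 281.3, 15.7]
tcp_rot: [-3.14, 0.351, 2.92]
contact_force: [-0.0, -0.3, -0.7]
grip_width: 0.5
finger_force: 0.0
```

Emit:
{"fn": "servo_tool", "kwargs": {
  "deltas": [
    [[-0.0038,0,0.0014],[0,0,0]],
    [[-0.0038,0,0.0014],[0,0,0]],
    [[0,0,0],[0,0,0]]
  ]
}}

```text
time: 21.85
tool_pos: [522.4, 279.4, 15.5]
tcp_rot: [-3.14, 0.351, 2.92]
contact_force: [-1.4, 0.3, -0.2]
grip_width: 0.5
finger_force: 0.8
```

```bash
python3 chk.py | head -10
```

```text
tcp vise -85.1624016585099 84.69815589732258 [-1.35531963  0.33583894 -0.20956792]
top
  120 kkkkkkk.....kkk........kkGGGGGGGG............ppppppp...GGGGGGGGGG
   65 wwwwwwwwwwwwwwwwww.....GGGGGGGGG..............ppppppp.GGGGGGGGGGG
   40 ..kkkkkkkkkkkkkkkk......GGGGGGGGG.............ppppppp..GGGGGGGGGG
  -20 .........wwww..........GGGGGGGGGG.................GGGGGGGGGGGGGGG
  -50 .........wwwwwwwwwwwww..GGGGGGGGG.............ppp...GGGGGGGGGGGGG
  -85 .......................GGGGGGGGGG.............bbbbbyyy...........
 -110 .......................GGGGGGGGGG..............................GG
 -130 .......................GGGGGGGGGGww...www..www....GGGGGGGGGGGGGGG
```

The jaw moves now: its top has gone from about -88..-62 to -81..-54, and the packer is still standing. I'll continue slowly.

Emit:
{"fn": "servo_tool", "kwargs": {
  "deltas": [
    [[-0.0028,0,0.001],[0,0,0]],
    [[-0.0028,0,0.001],[0,0,0]],
    [[-0.0028,0,0.001],[0,0,0]],
    [[-0.0028,0,0.001],[0,0,0]],
    [[-0.0028,0,0.001],[0,0,0]],
    [[-0.0028,0,0.001],[0,0,0]],
    [[-0.0028,0,0.001],[0,0,0]],
    [[-0.0028,0,0.001],[0,0,0]],
    [[-0.0028,0,0.001],[0,0,0]]
  ]
}}

```text
time: 23.08
tool_pos: [548.5, 273.6, 15.7]
tcp_rot: [-3.14, 0.35, 2.92]
contact_force: [-3.7, 0.8, -1.0]
grip_width: 0.2
finger_force: 1.7
```

Emit:
{"fn": "servo_tool", "kwargs": {
  "deltas": [
    [[-0.0019,0,0.0007],[0,0,0]],
    [[-0.0019,0,0.0007],[0,0,0]],
    [[-0.0019,0,0.0007],[0,0,0]],
    [[-0.0019,0,0.0007],[0,0,0]],
    [[0,0,0],[0,0,0]]
  ]
}}

```text
time: 23.7
tool_pos: [556.6, 271.8, 15.9]
tcp_rot: [-3.14, 0.351, 2.92]
contact_force: [-2.4, -0.5, -1.4]
grip_width: 0.5
finger_force: 1.3
```

```bash
python3 chk.py | head -10
```

```text
tcp vise -50.154416983434636 84.78961309311077 [-2.41292182 -0.53198285 -1.42187081]
top
  120 www.....kkkkkkkkkkkkkkk..kkk.......k.GGGGGGG..pppppp...GGGGGGGGGG
   65 .....w.wwwwwwwwwwwwwwwwwwwwwww......GGGGGGGG..ppppppp.GGGGGGGGGGG
   40 ..............kkkkkkkkkkkkkkkkk....GGGGGGGG...ppppppp..GGGGGGGGGG
  -20 ....................wwww..........GGGGGGGGGG......GGGGGGGGGGGGGGG
  -50 ....................wwwwwwwwwwwwww.GGGGGGGGG....b..p..GGGGGGGGGGG
  -85 ..................................GGGGGGGGGG...bbbbb..yyyyyyyy...
 -110 ..................................GGGGGGGGGG...................GG
 -130 ..................................GGGGGGGGGGww....GGGGGGGGGGGGGGG
```

Emit:
{"fn": "servo_tool", "kwargs": {
  "deltas": [
    [[-0.0014,0,0.0005],[0,0,0]],
    [[-0.0014,0,0.0005],[0,0,0]],
    [[-0.0009,0,0.0003],[0,0,0]],
    [[0,0,0],[0,0,0]]
  ]
}}

```text
time: 24.3
tool_pos: [559.9, 271.1, 15.8]
tcp_rot: [-3.14, 0.35, 2.92]
contact_force: [-5.1, 0.4, -0.4]
grip_width: 0.5
finger_force: 2.8
```

Emit:
{"fn": "servo_tool", "kwargs": {
  "deltas": [
    [[-0.0009,0,0.0003],[0,0,0]],
    [[-0.0009,0,0.0003],[0,0,0]],
    [[0,0,0],[0,0,0]]
  ]
}}

```text
time: 24.68
tool_pos: [560.2, 270.9, 15.6]
tcp_rot: [-3.139, 0.348, 2.921]
contact_force: [-12.5, 2.6, 2.5]
grip_width: 0.4
finger_force: 6.4
```

Emit:
{"fn": "servo_tool", "kwargs": {
  "deltas": [
    [[-0.0014,0,0.0005],[0,0,0]],
    [[-0.0009,0,0.0003],[0,0,0]],
    [[0,0,0],[0,0,0]],
    [[0,0,0],[0,0,0]]
  ]
}}

```text
time: 25.18
tool_pos: [560.4, 270.8, 15.4]
tcp_rot: [-3.138, 0.346, 2.921]
contact_force: [-22.4, 7.0, 10.0]
grip_width: 0.5
finger_force: 11.8
```

Emit:
{"fn": "servo_tool", "kwargs": {
  "deltas": [
    [[0.0094,0,-0.0034],[0,0,0]],
    [[0.0188,0,-0.0068],[0,0,0]],
    [[0.0188,0,-0.0068],[0,0,0]],
    [[0.0188,0,-0.0068],[0,0,0]],
    [[0,0,-0.03],[0,0,0]],
    [[0,0,-0.04],[0,0,0]],
    [[0,0,-0.04],[0,0,0]],
    [[0,0,-0.04],[0,0,0]],
    [[0,0,0],[0,0,0]],
    [[0,0,0],[0,0,0]]
  ]
}}

```text
time: 26.42
tool_pos: [446.5, 296.9, 156.7]
tcp_rot: [-3.141, 0.352, 2.92]
contact_force: [-0.0, -0.0, 0.3]
grip_width: 0.4
finger_force: 0.0
```

```bash
sed -i "s/^print('ref.*//" chk.py; python3 chk.py; python3 - <<'E'
from h import *
a=np.radians(-12.7);vx=np.array([np.cos(a),np.sin(a),0]);vy=np.array([-np.sin(a),np.cos(a),0]);org=np.array([586.9,178.1,0])
# brown packer in side view: compare with predicted silhouette
for n in('top','side'):
    c=cam(n);im=bot.capture(n)[:,:,::-1];cv2.imwrite(f'pics/end_{n}.png',im);h=cv2.cvtColor(im,cv2.COLOR_BGR2HSV)
    C=np.array([org+x*vx+y*vy+[0,0,z] for x in(-16,0) for y in(-60,-110) for z in(0,110)]);p=proj(c,C);print(n,'pred bbox',p.min(0).round(),p.max(0).round(),'edge foot/top',p[0].round(),p[1].round())
    u0,v0=(p.min(0)-14).astype(int);u1,v1=(p.max(0)+14).astype(int)
    for v in range(v0,v1,2): print(v,''.join('G' if 60<H<95 and S>70 else 'y' if 24<=H<36 and S>150 else 'w' if S<40 and V>110 else 'k' if S<60 else 'p' if V>180 and S<140 and 12<H<28 else 'B' if H<16 and V>130 and S>100 else '.' for H,S,V in h[v,u0:u1].tolist()))
E
```

```text
tcp vise -163.1242051129577 85.04911895222133 [-0.04726714 -0.02251145  0.34403717]
top
  120 ...................................GGGGGGGGG..ppppppp..GGGGGGGGGG
   65 ...................................GGGGGGGGGG.ppppppp.GGGGGGGGGGG
   40 .....................wwwww........wGGGGGGGGG...ppppppp.GGGGGGGGGG
  -20 ....................wwwwww.........GGGGGGGGGG.....GGGGGGGGGGGGGGG
  -50 ....................wwwwwwwwwwwwwww.GGGGGGGGG......p..G.GGGGGGGGG
  -85 ...................................GGGGGGGGGGG..bbbbbbyyyyyyyy...
 -110 ...................................GGGGGGGGGG..................GG
 -130 ..............www..www..ww..www..w.GGGGGGGGGGG....GGGGGGGGGGGGGGG
wrist
  120 .....................GGGGGGGGGGGGGGGwwwwwwwkkkkkkkkkkkkkkkkkkkkk.
   65 bbbbbbbb.bbb..b.wwwwbGGGGGGGGGGGG.wwwwwwwwwkkkkkkkkkkkkkkkkkkkk..
   40 bbbbbbbbbbb.....wwww.GGGGGGGGGGGGGGGGGGGGGGkkkkkkkkkkkkkkkkkkkkk.
  -20 ..bbbbbbbbb.....wwwwwGGGGGGGGGGGGGGGGGGGGGG...kkkkkkkkkkkkkkkkkk.
  -50 ...bbbbbbbb...bbwwww.GGGGGGGGGGGGGGGGGGGGGGGGGGGGGGGG.kkkkkkkkk..
  -85 ............b........GGGGGGGGGGGGGGGGGGGGGGGGbb..bbbbbbbbbbb....
[... 2258 characters left out ...]
GGGGGGGGGGGGGG
234 wwkkkk..kkkkkkkkBBBBBB.kGGGGGGGGGGGGGGGGGGGG
236 kwwwww..kkkwwwwGBBB..GGGGGGGGGGGGGGGGGGGGGkw
238 wwwwwwwwwkwwwwGG.GGGGGGGGGGGGGGGGGGGGGGGGkww
240 GwwwwwwwkwwwkGGGGGGGGGGGGGGGGGGGGGGGGGGGGGkw
242 GG.wwwwwkwkGGGGGGGGGGGGGGGGGGGGGGGGGGGGGGGGG
244 GGGGG.w.GGGGGGGGGGGGGGGGGGGGGGGGGGGGGGGGGGkB
246 GGGGGGGGGGGGGGGGGGGGGwww.GGGGGGGGGGGk.k.BBB.
248 GGGGGGGGGGGGGGGGGGGGGGwwwwwGGGkG..B.BBBBB...
250 GGGGGGGGGGGGGGGGGGGGGGGGkwwwwwwwkBBBBBBBBBBB
252 GGGGGGGGGGGGGGGGGGGGGGwwwwwwwww.BBBBBBBBBBBB
254 GGGGGGGGGGGGGGGGGGwwwwwwwww.........BBBBBBBB
256 GGGGGGGGGGGGG.wwwwwwwwwBBBB........BBBBBBBBB
258 GGGGGGGGGwwwwwwwww..BBB........BBBBBBBBBBBBB
260 GGGG.wwwwwwwwwB.BBB........BBBBBBBBBBBBB....
```

```bash
python3 -c "
from plant import bot
print(bot.close_job())"
```

```text
the job is handed in; nothing more can be done
None
```

I clamped the thin (16 mm) packer upright at the yellow mark with the thin board and handed the job in; no verdict came back. The jaw stalled at about 22 N with a gap of about 16 mm, closed by pushing the jaw's back face because pushing at the bar handle had not moved it.

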